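Stow the tea caddy and pin the tray shut

TASK

Get the tea shelf ready for the road: stand the steel tea caddy upright in the open pull-out tray, then slide the tray fully shut under the oak ledge. After that lift the red-handled locking pin off its hook and put it through the steel eyelet on the ledge and the brass tongue of the tray, until its collar sits flat on the eyelet. Keep the caddy upright throughout and leave the other things where they stand.

Things in the scene. Friction and masses are not known exactly. Their poses are not given: they have to be found in the camera images.
- eyelet (a point): Centre of the 16 mm through hole in the fixed steel eyelet plate, on its top face, 122 mm above the table. The plate is 8 mm thick, 48 mm wide, and sticks out 36 mm from the middle of the oak ledge's front edge; the hole is 18 mm in front of that edge. Axes as the ledge's.
- ledge: Fixed oak ledge. Origin on the table under the middle of its front edge; x away from the robot into the ledge, y left along it, z up. 760 mm long, 180 mm deep; top 132 mm, underside 112 mm above the table. All that stands on it is 25 mm or more behind its front edge: saucer rack, mug, and, firm in their recesses, a chrome kettle (182 mm tall, y +275 mm) and a green teapot (117 mm tall, y -260).
- tray (a joint): Opening of the pull-out tray under the ledge, m: 0 fully shut, 0.17 fully out; it slides level along the ledge's -x, with about 2 N of friction. Shut, the hole of its tongue lies right under the eyelet.
- tray_floor (a point): Centre of the tray's inner floor, 18 mm above the table; axes as the ledge's. Inside 153 mm (x) by 140 mm (y), side and back walls 32 mm high. The 10 mm front panel rises 84 mm above the floor, its inner face 76.5 mm to -x of this point. Out, the tray is open above from that panel to the ledge's front edge, but the eyelet plate covers the last 36 mm in the middle.
- tongue_hole (a point): Centre of the 18 mm through hole in the tray's brass tongue, on its top face 102 mm above the table. The tongue is 8 mm thick, 50 mm wide, and sticks out level from the top of the tray's front panel; it moves with the tray.
- tray_lip (a point): Middle of the top edge of the front face of the upturned lip at the tongue's robot-side end, 130 mm above the table: 50 mm wide (y), 8 mm thick, standing 28 mm above the tongue. It is the pull and push tab of the tray.
- caddy: Loose round steel tea caddy, 250 g, lid pushed on tight. Origin at the centre of its underside, z up. Body 56 mm in diameter, lid 58 mm, lid top 60 mm above the origin; on it a black round knob 26 mm in diameter and 22 mm tall (total 82 mm).
- pin: Loose steel locking pin with red frame handle, 124 mm, 120 g, hanging upright. Origin on its axis at the collar's underside, z up. Below: 12 mm shank, 70 mm long, last 10 mm tapering to 6. Above: collar 28 mm wide, 6 thick; then the frame, 36 mm wide (y), 14 thick (x), 6 to 54 mm above the origin, its window 22 by 32 mm (14 to 46 above the origin) open along x, top bar on the hook's arm.
- pin_tip (a point): Centre of the pin's lower end, 70 mm below its origin.
- pin_grip (a point): Centre of the pin's red frame, 30 mm above its origin.
- hook_seat (a point): Where the pin hangs on the fixed hook: top of its level arm, 184 mm above the table. Arm: 8 mm rod along the hook's x, from a post (14 mm thick, no higher) 60 mm to +x of this point to 30 mm to -x of it, then rising on a slant by 9 mm to its end 44 mm to -x. To free the pin lift it 12 to 22 mm, draw it at least 60 mm to the hook's -x, then go up.
- saucer_rack: Bystander: bamboo rack with four saucers, 150 mm along y, 118 mm tall, on the ledge; origin under its centre.
- mug: Bystander: blue mug, 85 mm tall, on the ledge; origin under its centre.
- honey_jar: Bystander: amber honey jar, 64 mm in diameter, 85 mm tall, on the table; origin under its centre.
- sugar_bowl: Bystander: white sugar bowl, 100 mm in diameter, 55 mm tall, on the table; origin under its centre.
Things that resemble listed ones, but are neither listed nor needed, are in the scene too. What is shaped like the pin but green is not meant. Leave any pink look-alike of the caddy alone.

How it is judged:
By the outcome, as a careful person would: the job done as asked, in the order asked, and still so for the second after the job is handed in, with the robot touching nothing.
It also fails if it takes over 72 s, if anything falls off the work surface, if the arm or the gripper's body presses on something with over 40 N, if the wrist force passes 120 N, or if a joint passes its speed limit or range.

ROBOT

A 7-joint arm with a two-finger parallel gripper is mounted at the origin on the work surface. World frame = base frame: x ahead of the robot, y to its left, z up, the work surface at z = 0. Lengths are in m, angles in rad, forces in N, time in s.
With the tool pointing down it reaches from about 0.4 to 0.85 m from the base axis. Payload 4.5 kg.
Tool frame: the origin (TCP) lies midway between the tips of the shut fingers; the grasp point (between the pads) lies 19 mm behind it; z points along the fingers, y is the direction in which the jaws open and shut (so a half turn about z gives the same grasp; the last joint's range is limited). The gripper opens to 88 mm and grips with 3 to 60 N. Pads are 18 mm wide; open, the fingers measure 123 mm over their backs; the gripper's body (75 mm by 187 mm) begins 45 mm behind the grasp point.
Start: joints at [1.135, 0.689, -0.195, 1.565, 0.157, 0.902, -0.215], TCP at [0.283, -0.557, 0.239] pointing down, gripper open.
Joint ranges: [-3.01, 3.01], [-0.46, 2.08], [-1.47, 1.51], [0.13, 2.56], [-1, 4.14], [0.04, 2.09], [-2.66, 2.66]. Speed limits (rad/s): [2.57, 2.57, 3.14, 3.14, 3.14, 3.14, 3.14].

INTERFACE

Orientations are given as a unit quaternion [x, y, z, w].
In Python, from plant import r, viewer gives the robot as it stands.
- The arm moves only by the tool play_rows, never from a script. Its argument "commands" is a list of rows, each an object with "delta_rot": the turn, a rotation vector about the tool's x, y, z normalised to -1 to 1, where 1 is pi rad, a list of three; "travel": the shift along the tool's x, y, z normalised to -1 to 1, where 1 is 15 cm, a list of three; "gripper": the opening, from -1 (shut) to 1 (fully open). In form: [{"delta_rot": [wx, wy, wz], "travel": [x, y, z], "gripper": gripper}, ...]. A call has 1 to 12 rows; each row is the pose to reach, as a shift and turn from the pose commanded when the call began, along the tool's axes at that moment, turning the shorter way round; what a row does not reach only later rows make up. A row lasts 1/8 s, in which the tool goes at most 62.5 mm and 10.7 degrees, less where a joint would pass 70% of its speed; a pose out of reach is approached as far as the arm can. A call with a number of a shift or a turn outside -1 to 1 is refused whole. A call with a gripper value outside its range is refused whole. The fingers move at their own pace and stop on an object; "force" is the grip in N (left out, the last holds). Time passes only in rows, so rows that repeat a pose let the fingers close. It gives the time, the measured TCP pose, the force and the opening at its end, in the units of the state.
- r.get_state(): the state, without advancing time (a new reading comes with each control period).
- viewer.snapshot(name): name is "scene" or "top" or "wrist"; returns a dict with "color" (420x560x3 uint8, red, green, blue), "z_map" (420x560 float32, m along the optical axis (not along the pixel's ray), 0 where there is no reading), "fx", "fy", "cx", "cy" (pixels), "distortion" ([k1, k2, p1, p2, k3] as OpenCV has them; the pictures are not rectified), "origin" and "attitude" of the camera in the world. Camera axes: x right, y up, looking along -z (the intrinsics and any distortion apply to the point x, -y, -z); pixel columns grow to the right and rows downward; lengths in m; the calibration is good to about 2 mm. A picture is of the moment at which its call begins.
- r.finish_job(): hands the job in, once; it reports no verdict.
Trained networks look in the newest picture that a camera, given by its name, has taken for a name from the list of things; names that differ only in an ending like _2 or _b are one class to them, and where a whole thing is asked for, a point or a joint stands for the part that bears it (a point fixed in the world has none). Each returns a list of dicts, best first, with "conf" (0 to 1); they miss things now and then, are a little off and sometimes report something else, mostly with a low value. They report only what shows in the picture. A call takes as long as a camera call. They do not tell look-alikes from the thing itself.
- viewer.outline_of(camera, label): "pixels" (420x560 bool, what is visible of it) and "at" ([column, row] in pixels, amid what is visible of it).
- viewer.pinpoint(camera, label): "at" ([column, row] in pixels: a listed point, or the origin of a listed thing).
The state is a dict: "clock": time; "q": joint angles; "qd": joint speeds; "joint_torque": joint torques, N m; "tool_pos": TCP position; "eef_rot": TCP orientation; "contact_force": force on the tool from outside, world axes, zero at the start; "moment": the same for the moment, N m; "opening": opening from 0.0 (shut) to 1.0 (fully open).
Only numpy, scipy, OpenCV 4.12 (cv2) and the standard library are available. Lean on these libraries where they do the work, as an engineer would, in place of code of your own. Each camera call takes 0.05 s, during which the arm holds its last target. There are 200 camera calls.

## Working session

There is one attempt and no reset: what is moved stays moved. The work goes in short steps, Python scripts to look and compute and a tool call to move; the robot and the scene stay as the last step left them, time stands still between calls to the robot, and variables do not carry over. Pictures are saved under pics/ and viewed, about 8 in all and at most 12, crops included, and the job is handed in when it is done.

Besides the shell and the picture viewer there is one more tool, called after "Emit:" by a JSON object that holds its "fn" and its "kwargs", one argument or row to a line. play_rows: Moves the arm, as the interface text tells. Its arguments: {"type":"object","properties":{"commands":{"type":"array","items":{"type":"object","properties":{"delta_rot":{"type":"array","items":{"type":"number","minimum":-1,"maximum":1}},"travel":{"type":"array","items":{"type":"number","minimum":-1,"maximum":1}},"gripper":{"type":"number"}}}},"force":{"type":"number"}},"required":["commands"]}

```bash
ls; mkdir -p pics; cat > h.py <<'E'
import numpy as np, cv2
from scipy.spatial.transform import Rotation as R
from plant import r, viewer
def snap(n,save=None):
    s=viewer.snapshot(n)
    if save: cv2.imwrite(f'pics/{save}.png',s['color'][:,:,::-1])
    return s
def att(s):
    a=np.array(s['attitude'],float)
    return a if a.shape==(3,3) else R.from_quat(a).as_matrix()
def rays(s,px):
    K=np.array([[s['fx'],0,s['cx']],[0,s['fy'],s['cy']],[0,0,1]],float)
    u=cv2.undistortPoints(np.array(px,float).reshape(-1,1,2),K,np.array(s['distortion'],float)).reshape(-1,2)
    return np.c_[u[:,0],-u[:,1],-np.ones(len(u))]
def world(s,px):   # by depth
    px=np.array(px,float).reshape(-1,2); d=rays(s,px)
    z=s['z_map'][px[:,1].round().astype(int).clip(0,419),px[:,0].round().astype(int).clip(0,559)]
    return (d*z[:,None])@att(s).T+np.array(s['origin'])
def onz(s,px,z):   # intersect with plane z
    d=rays(s,px)@att(s).T; o=np.array(s['origin'])
    return o+d*((z-o[2])/d[:,2])[:,None]
def cloud(s,mask=None):
    m=(s['z_map']>0) if mask is None else mask&(s['z_map']>0)
    v,u=np.nonzero(m); return world(s,np.c_[u,v]),np.c_[u,v]
def state():
    s=r.get_state(); print('t',s['clock'],'p',np.round(s['tool_pos'],4),'R',np.round(R.from_quat(s['eef_rot']).as_matrix(),3).tolist(),'F',np.round(s['contact_force'],1),'op',s['opening']); return s
E
python3 - <<'E'
from h import *
np.set_printoptions(suppress=True,precision=4)
state()
H=dict(eyelet=.122,tongue_hole=.102,tray_lip=.130,tray_floor=.018,ledge=0,caddy=0,pin=None,pin_tip=None,pin_grip=None,hook_seat=.184,saucer_rack=.132,mug=.132,honey_jar=0,sugar_bowl=0)
ims=[]
for c in('scene','top'):
    s=snap(c); im=s['color'][:,:,::-1].copy(); cv2.imwrite(f'pics/{c}0.png',im); print(c,s['origin'])
    for n,z in H.items():
        for d in viewer.pinpoint(c,n)[:3]:
            a=d['at']; print(c,n,round(d['conf'],2),np.round(a,1),'dep',world(s,a)[0], 'pl',onz(s,a,z)[0][:2] if z is not None else '')
E
```

```text
pics
t 0.0 p [ 0.2826 -0.5567  0.2379] R [[0.892, 0.453, -0.001], [0.453, -0.892, 0.002], [-0.0, -0.002, -1.0]] F [-0.4 -0.1 -0.7] op 0.9982846575710171
scene [ 1.1764 -0.6217  1.2115]
scene eyelet 0.78 [277.2 218.9] dep [0.584  0.0325 0.0148] pl [ 0.637  -0.0261]
scene tongue_hole 0.6 [245.1 196. ] dep [ 0.4924 -0.0179  0.1065] pl [ 0.4896 -0.0155]
scene tray_lip 0.8 [235.9 184.9] dep [ 0.4534 -0.0177  0.1305] pl [ 0.4531 -0.0175]
scene tray_lip 0.36 [332.5 211. ] dep [0.7802 0.047  0.2141] pl [0.7468 0.1034]
scene tray_floor 0.78 [272.5 230.2] dep [ 0.6599 -0.0722  0.1336] pl [ 0.6045 -0.0133]
scene ledge 0.58 [289.3 242.3] dep [ 0.7346 -0.0839  0.1576] pl [ 0.6685 -0.0034]
scene caddy 0.84 [273.1 182.3] dep [0.4805 0.1271 0.0394] pl [0.4571 0.1523]
scene caddy 0.63 [292.1 172.8] dep [0.4906 0.217  0.0216] pl [0.4781 0.2323]
scene caddy 0.54 [245.  196.5] dep [ 0.493  -0.0191  0.1055] pl [0.4278 0.0384]
scene pin 0.63 [225.2 244.5] dep [ 0.5637 -0.1787  0.0813] pl 
scene pin 0.48 [187.5 255.6] dep [ 0.5524 -0.3023  0.1555] pl 
scene pin 0.47 [184.7 241.1] dep [ 0.527  -0.2845  0.18
[... 2012 characters left out ...]
dep [ 0.498  -0.2689  0.1532] pl 
top pin 0.6 [345.2 239.8] dep [ 0.5491 -0.1715  0.1237] pl 
top pin_tip 0.69 [341.  245.5] dep [ 0.5499 -0.1753 -0.0042] pl 
top pin_grip 0.52 [341.8 235.9] dep [ 0.5657 -0.167   0.0834] pl 
top pin_grip 0.43 [384.1 254.2] dep [ 0.5048 -0.2629  0.1919] pl 
top hook_seat 0.63 [386.9 256.8] dep [ 0.4983 -0.2699  0.192 ] pl [ 0.4992 -0.2717]
top saucer_rack 0.63 [250.1 168.7] dep [0.7414 0.0959 0.1317] pl [0.7413 0.0959]
top mug 0.95 [324.  169.3] dep [ 0.7439 -0.1105  0.1362] pl [ 0.7451 -0.1108]
top honey_jar 0.61 [439.9 257.8] dep [ 0.5113 -0.4398  0.0858] pl [ 0.5209 -0.4675]
top sugar_bowl 0.87 [108.9 256.5] dep [ 0.4975  0.5158 -0.0016] pl [0.4974 0.5152]
```

```bash
python3 - <<'E'
import cv2
a=cv2.imread('pics/scene0.png')[110:350,110:430]; b=cv2.imread('pics/top0.png')[130:310,80:480]
cv2.imwrite('pics/a1.png',cv2.resize(a,(800,600),interpolation=cv2.INTER_CUBIC)); cv2.imwrite('pics/b1.png',cv2.resize(b,(800,360),interpolation=cv2.INTER_CUBIC))
E
```

```text
(no output)
```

View pics/a1.png

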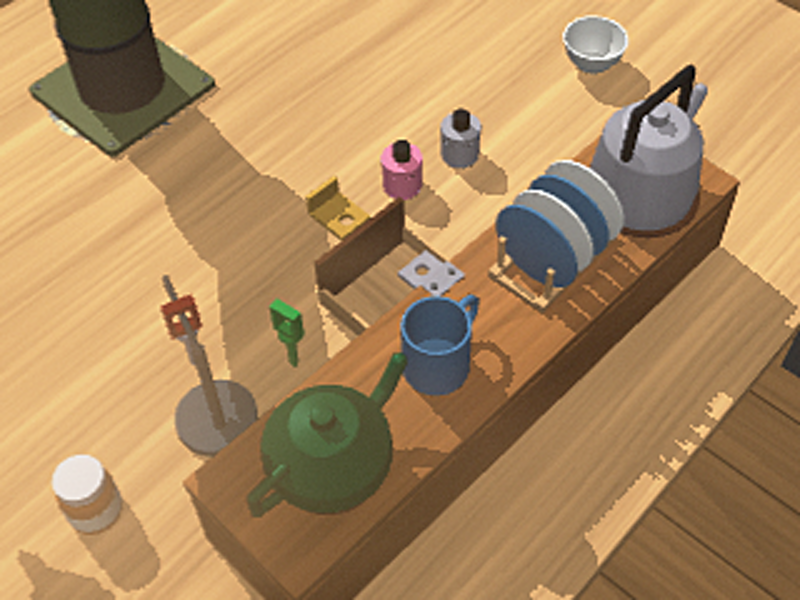

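View pics/b1.png

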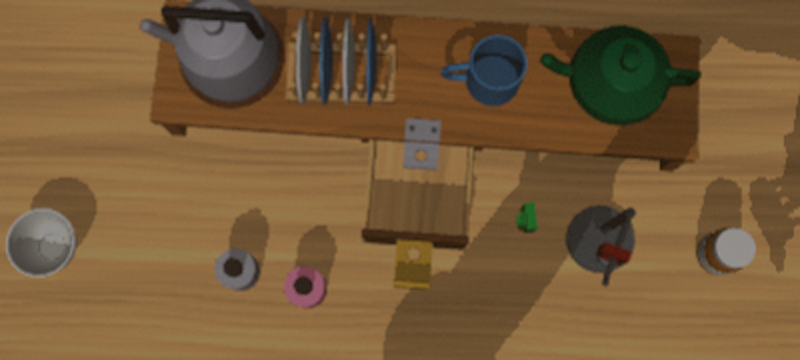

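Scene (crop 1 coordinates): the steel caddy is at (460,140) and the pink look-alike at (402,170). The red pin on its hook is at (182,315) and the green look-alike at (287,325). The tray is open, its brass tongue at (335,210), with the steel eyelet at (430,275). I choose the steel caddy (top picture px 198,267) and the red pin (top px 384,256).

```bash
python3 - <<'E'
from h import *
np.set_printoptions(suppress=True,precision=4)
s=snap('top'); P,U=cloud(s); C=s['color'][U[:,1],U[:,0]].astype(int)
# ledge front edge: first x with z~.132 per y bin
m=(abs(P[:,2]-.132)<.008)&(P[:,0]>.55)
Q=P[m]; 
pts=[]
for y in np.arange(-.36,.36,.01):
    q=Q[(abs(Q[:,1]-y)<.005)]
    q=q[q[:,0]>.6]
    if len(q)>5: pts.append([np.percentile(q[:,0],1),y])
pts=np.array(pts); 
for _ in range(4):
    k=np.polyfit(pts[:,1],pts[:,0],1); e=pts[:,0]-np.polyval(k,pts[:,1]); pts=pts[abs(e)<max(.003,1.5*e.std())]
print('edge x=k*y+c',k,'n',len(pts),'rms',e.std(),'yaw deg',np.degrees(np.arctan(-k[0])))
q=Q[(Q[:,0]>.6)]; print('ledge y ext',q[:,1].min(),q[:,1].max())
def near(c,rad,z0,z1):
    m=(np.hypot(P[:,0]-c[0],P[:,1]-c[1])<rad)&(P[:,2]>z0)&(P[:,2]<z1); return P[m],C[m],U[m]
a,c,_=near((.47,.24),.045,.05,.069); (cx,cy),rad=cv2.minEnclosingCircle(a[:,:2].astype(np.float32)); print('steel lid',len(a),cx,cy,rad,a.mean(0),c.mean(0))
a,c,_=near((.47,.24),.045,.073,.095); print('steel knob',len(a),a.mean(0) if len(a) else '',c.mean(0))
a,c,_=near((.452,.14),.045,.05,.069); print('pink lid',len(a),a.mean(0),c.mean(0))
# hook arm
a,c,_=near((.50,-.27),.12,.165,.21); print('hook',len(a)); red=(c[:,0]>1.5*c[:,1]+20)
print('red',red.sum(),a[red].mean(0),c[red].mean(0)); g=a[~red]
ctr=g.mean(0); w=np.linalg.svd(g[:,:2]-ctr[:2])[2][0]; w*=np.sign(w[0]); t=(g[:,:2]-ctr[:2])@w
print('arm dir',w,np.degrees(np.arctan2(w[1],w[0])),'ends',ctr[:2]+w*t.min(),ctr[:2]+w*t.max())
# brass
a,c,_=near((.48,-.015),.07,.09,.14); br=(c[:,0]-c[:,2]>60)
for lo,hi in((.092,.112),(.12,.14)):
    b=a[br&(a[:,2]>lo)&(a[:,2]<hi)]; print('brass',len(b),b.mean(0),b.min(0),b.max(0))
a,c,_=near((.64,-.02),.06,.112,.128); gr=abs(c[:,0]-c[:,2])<30; b=a[gr]; print('plate',len(b),b.mean(0),b.min(0),b.max(0))
E
```

```text
edge x=k*y+c [0.0463 0.6548] n 67 rms 0.0006159905552229871 yaw deg -2.6517173755195675
ledge y ext -0.405898845752419 0.36125593888043483
steel lid 255 0.4763794243335724 0.23972466588020325 0.028886470943689346 [0.4757 0.2387 0.0593] [103.6     97.4314  97.2314]
steel knob 67 [0.4763 0.2396 0.081 ] [48.1493 38.9104 30.4925]
pink lid 256 [0.4535 0.1391 0.0593] [137.2539  80.6719  95.6602]
hook 219
red 79 [ 0.5011 -0.2719  0.1899] [77.7595 26.557  14.8608]
arm dir [ 0.9383 -0.3458] -20.23269462540486 ends [ 0.4581 -0.259 ] [ 0.5604 -0.2967]
brass 351 [ 0.4893 -0.0129  0.1008] [ 0.4527 -0.0386  0.0928] [0.5221 0.0129 0.1096]
brass 56 [ 0.456  -0.0113  0.1285] [ 0.4516 -0.0363  0.1201] [0.4597 0.0123 0.1373]
plate 195 [ 0.6373 -0.019   0.1214] [ 0.6171 -0.0432  0.1149] [0.6867 0.0038 0.1279]
```

Emit:
{"fn": "play_rows", "kwargs": {
  "commands": [
    {"delta_rot":[0,0,0.165],"travel":[0.857,-1,0],"gripper":0.2},
    {"delta_rot":[0,0,0.165],"travel":[0.857,-1,0],"gripper":0.2},
    {"delta_rot":[0,0,0.165],"travel":[0.857,-1,0],"gripper":0.2},
    {"delta_rot":[0,0,0.165],"travel":[0.857,-1,0],"gripper":0.2}
  ]
}}

```text
clock: 2.05
tool_pos: [0.3312, -0.3606, 0.2389]
eef_rot: [1.0, -0.021, -0.0, -0.001]
contact_force: [-0.0, -0.2, 0.0]
opening: 0.6
```

```bash
python3 -c "
from h import *; state()"
```

```text
t 2.05 p [ 0.3312 -0.3606  0.2389] R [[0.999, -0.042, -0.0], [-0.042, -0.999, 0.003], [-0.0, -0.003, -1.0]] F [-0.  -0.2  0. ] op 0.5995353721926885
```

Emit:
{"fn": "play_rows", "kwargs": {
  "commands": [
    {"delta_rot":[0,0,0],"travel":[0.4,-1,0],"gripper":0.2},
    {"delta_rot":[0,0,0],"travel":[0.4,-1,0],"gripper":0.2},
    {"delta_rot":[0,0,0],"travel":[0.4,-1,0],"gripper":0.2}
  ]
}}

```text
clock: 2.42
tool_pos: [0.3985, -0.2165, 0.239]
eef_rot: [1.0, -0.023, 0.001, -0.0]
contact_force: [0.4, -0.2, -0.8]
opening: 0.599
```

Emit:
{"fn": "play_rows", "kwargs": {
  "commands": [
    {"delta_rot":[0,0,0],"travel":[0.4,-1,0],"gripper":0.2},
    {"delta_rot":[0,0,0],"travel":[0.4,-1,0],"gripper":0.2},
    {"delta_rot":[0,0,0],"travel":[0.4,-1,0],"gripper":0.2}
  ]
}}

```text
clock: 2.8
tool_pos: [0.466, -0.0691, 0.2389]
eef_rot: [1.0, -0.022, 0.001, -0.0]
contact_force: [-1.0, -0.2, 0.1]
opening: 0.601
```

Emit:
{"fn": "play_rows", "kwargs": {
  "commands": [
    {"delta_rot":[0,0,0],"travel":[0,-1,0],"gripper":0.2},
    {"delta_rot":[0,0,0],"travel":[0,-1,0],"gripper":0.2},
    {"delta_rot":[0,0,0],"travel":[0,-1,0],"gripper":0.2}
  ]
}}

```text
clock: 3.18
tool_pos: [0.4722, 0.0821, 0.2388]
eef_rot: [1.0, -0.021, 0.001, -0.001]
contact_force: [-0.0, -0.3, -0.2]
opening: 0.595
```

Emit:
{"fn": "play_rows", "kwargs": {
  "commands": [
    {"delta_rot":[0,0,0],"travel":[-0.3,-0.9,0.2],"gripper":0.2},
    {"delta_rot":[0,0,0],"travel":[-0.3,-0.9,0.2],"gripper":0.2},
    {"delta_rot":[0,0,0],"travel":[-0.3,-0.9,0.2],"gripper":0.2},
    {"delta_rot":[0,0,0],"travel":[-0.3,-0.9,0.2],"gripper":0.2}
  ]
}}

```text
clock: 3.68
tool_pos: [0.4332, 0.2166, 0.2084]
eef_rot: [1.0, -0.022, 0.0, -0.0]
contact_force: [0.6, -1.1, -0.1]
opening: 0.601
```

```bash
python3 - <<'E'
from h import *
np.set_printoptions(suppress=True,precision=4)
state(); s=snap('wrist'); print(s['origin'])
P,U=cloud(s)
for z0,z1 in((.052,.068),(.075,.09)):
    m=(np.hypot(P[:,0]-.476,P[:,1]-.24)<.045)&(P[:,2]>z0)&(P[:,2]<z1)
    if m.sum()<5: print('none'); continue
    c,rad=cv2.minEnclosingCircle(P[m][:,:2].astype(np.float32)); print(m.sum(),c,rad,P[m].mean(0))
cv2.imwrite('pics/w1.png',s['color'][:,:,::-1])
E
```

```text
t 3.675 p [0.4332 0.2166 0.2084] R [[0.999, -0.045, 0.0], [-0.045, -0.999, 0.0], [0.0, -0.0, -1.0]] F [ 0.6 -1.1 -0.1] op 0.6013951908521493
[0.5055 0.2127 0.3546]
3291 (0.47757473587989807, 0.23851551115512848) 0.029064785689115524 [0.4788 0.2379 0.0601]
978 (0.47786498069763184, 0.23856686055660248) 0.012991725467145443 [0.4778 0.2383 0.0819]
```

View pics/w1.png

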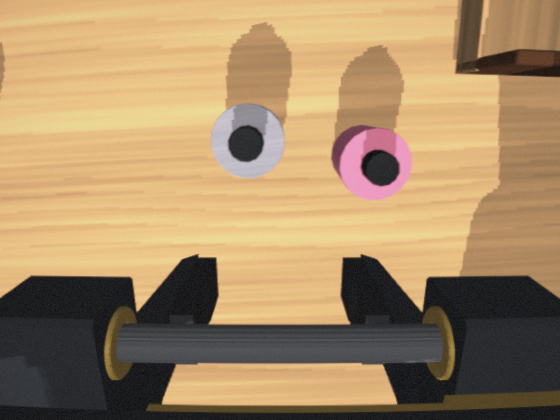

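The wrist picture shows the steel caddy at (247,140), its knob clear, and the pink look-alike at (376,163). The steel one is the target.

Emit:
{"fn": "play_rows", "kwargs": {
  "commands": [
    {"delta_rot":[0,0,0],"travel":[0.29,-0.16,0.3],"gripper":0.2},
    {"delta_rot":[0,0,0],"travel":[0.29,-0.16,0.6],"gripper":0.2},
    {"delta_rot":[0,0,0],"travel":[0.29,-0.16,0.75],"gripper":0.2},
    {"delta_rot":[0,0,0],"travel":[0.29,-0.16,0.87],"gripper":0.2},
    {"delta_rot":[0,0,0],"travel":[0.29,-0.16,0.96],"gripper":0.2},
    {"delta_rot":[0,0,0],"travel":[0.29,-0.16,0.96],"gripper":0.2},
    {"delta_rot":[0,0,0],"travel":[0.29,-0.16,0.96],"gripper":-1},
    {"delta_rot":[0,0,0],"travel":[0.29,-0.16,0.96],"gripper":-1},
    {"delta_rot":[0,0,0],"travel":[0.29,-0.16,0.96],"gripper":-1},
    {"delta_rot":[0,0,0],"travel":[0.29,-0.16,0.96],"gripper":-1},
    {"delta_rot":[0,0,0],"travel":[0.29,-0.16,0.96],"gripper":-1},
    {"delta_rot":[0,0,0],"travel":[0.29,-0.16,0.96],"gripper":-1}
  ],
  "force": 40
}}

```text
clock: 5.22
tool_pos: [0.4782, 0.2381, 0.0652]
eef_rot: [1.0, -0.024, 0.001, -0.001]
contact_force: [-0.8, 2.8, 5.5]
opening: 0.283
```

Emit:
{"fn": "play_rows", "kwargs": {
  "commands": [
    {"delta_rot":[0,0,0],"travel":[0,0,-0.3],"gripper":-1},
    {"delta_rot":[0,0,0],"travel":[0,0,-0.6],"gripper":-1},
    {"delta_rot":[0,0,0],"travel":[0,0,-0.9],"gripper":-1},
    {"delta_rot":[0,0,0],"travel":[0,0,-1],"gripper":-1},
    {"delta_rot":[0,0,0],"travel":[0.1,0.3,-1],"gripper":-1},
    {"delta_rot":[0,0,0],"travel":[0.25,0.6,-1],"gripper":-1},
    {"delta_rot":[0,0,0],"travel":[0.35,0.85,-1],"gripper":-1},
    {"delta_rot":[0,0,0],"travel":[0.35,0.85,-1],"gripper":-1}
  ]
}}

```text
clock: 6.22
tool_pos: [0.5236, 0.1019, 0.213]
eef_rot: [1.0, -0.028, -0.001, 0.002]
contact_force: [0.4, 0.3, -3.5]
opening: 0.285
```

Emit:
{"fn": "play_rows", "kwargs": {
  "commands": [
    {"delta_rot":[0,0,0],"travel":[0.1,0.25,0],"gripper":-1},
    {"delta_rot":[0,0,0],"travel":[0.2,0.5,0],"gripper":-1},
    {"delta_rot":[0,0,0],"travel":[0.25,0.75,0],"gripper":-1},
    {"delta_rot":[0,0,0],"travel":[0.25,0.83,0],"gripper":-1},
    {"delta_rot":[0,0,0],"travel":[0.25,0.83,0],"gripper":-1}
  ]
}}

```text
clock: 6.85
tool_pos: [0.5542, -0.0185, 0.2137]
eef_rot: [1.0, -0.025, -0.001, -0.0]
contact_force: [0.8, 1.3, -2.3]
opening: 0.281
```

```bash
python3 - <<'E'
from h import *
np.set_printoptions(suppress=True,precision=4)
state(); s=snap('wrist')
cv2.imwrite('pics/w2.png',s['color'][:,:,::-1])
for n,z in (('eyelet',.122),('tongue_hole',.102),('tray_lip',.13),('tray_floor',.018)):
    for d in viewer.pinpoint('wrist',n)[:2]: print(n,round(d['conf'],2),np.round(d['at']),onz(s,d['at'],z)[0])
E
```

```text
t 6.85 p [ 0.5542 -0.0185  0.2137] R [[0.999, -0.049, -0.003], [-0.049, -0.999, 0.0], [-0.003, -0.0, -1.0]] F [ 0.8  1.3 -2.3] op 0.2808816693073484
eyelet 0.59 [278.  87.] [ 0.6356 -0.0227  0.122 ]
tray_floor 0.56 [278. 126.] [ 0.6063 -0.0209  0.018 ]
```

View pics/w2.png

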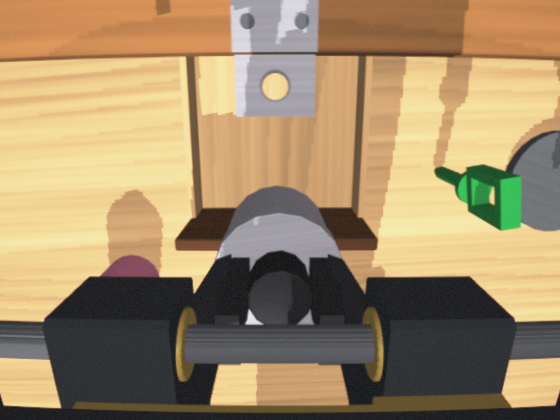

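The caddy hangs centred over the tray. The eyelet hole is at (275,87), the plate's front edge at row 116, and the panel's inner top edge at about row 208.

```bash
python3 - <<'E'
from h import *
np.set_printoptions(suppress=True,precision=4)
s=snap('wrist')
print(onz(s,[[200,208],[345,208],[200,240],[350,240]],.102)); print('plate',onz(s,[[234,115],[316,115],[275,87]],.122)); print('walls',onz(s,[[200,200],[355,200]],.05))
g=cv2.cvtColor(s['color'],cv2.COLOR_RGB2GRAY)[60:112,250:300]; 
ys,xs=np.nonzero(s['z_map'][60:112,250:300]>0)
W=world(s,np.c_[xs+250,ys+60]); hole=W[:,2]<.09; print('hole px',(xs[hole]+250).mean(),(ys[hole]+60).mean(),hole.sum(),onz(s,[[(xs[hole]+250).mean(),(ys[hole]+60).mean()]],.118))
m=(s['z_map']>0); P,U=cloud(s); k=(abs(P[:,2]-.102)<.006)&(abs(P[:,0]-.52)<.03); print('panel x',np.percentile(P[k][:,0],[2,50,98]))
E
```

```text
[[ 0.5575  0.0387  0.102 ]
 [ 0.5527 -0.0649  0.102 ]
 [ 0.5332  0.0413  0.102 ]
 [ 0.5282 -0.0686  0.102 ]]
plate [[ 0.6213  0.0071  0.122 ]
 [ 0.619  -0.0435  0.122 ]
 [ 0.6367 -0.019   0.122 ]]
walls [[ 0.5505  0.05    0.05  ]
 [ 0.5444 -0.0822  0.05  ]]
hole px 279.07235621521335 87.93320964749536 539 [[ 0.6362 -0.0215  0.118 ]]
panel x [0.5193 0.528  0.5446]
```

Emit:
{"fn": "play_rows", "kwargs": {
  "commands": [
    {"delta_rot":[0,0,0],"travel":[0.14,0,0.1],"gripper":-1},
    {"delta_rot":[0,0,0],"travel":[0.14,0,0.35],"gripper":-1},
    {"delta_rot":[0,0,0],"travel":[0.14,0,0.6],"gripper":-1},
    {"delta_rot":[0,0,0],"travel":[0.14,0,0.75],"gripper":-1},
    {"delta_rot":[0,0,0],"travel":[0.14,0,0.82],"gripper":-1},
    {"delta_rot":[0,0,0],"travel":[0.14,0,0.85],"gripper":-1},
    {"delta_rot":[0,0,0],"travel":[0.14,0,0.85],"gripper":-1}
  ]
}}

```text
clock: 8.02
tool_pos: [0.5767, -0.0198, 0.0877]
eef_rot: [1.0, -0.024, 0.001, -0.0]
contact_force: [0.1, -0.6, -2.3]
opening: 0.279
```

Emit:
{"fn": "play_rows", "kwargs": {
  "commands": [
    {"delta_rot":[0,0,0],"travel":[-0.01,0,0.015],"gripper":-1},
    {"delta_rot":[0,0,0],"travel":[-0.01,0,0.03],"gripper":-1},
    {"delta_rot":[0,0,0],"travel":[-0.01,0,0.03],"gripper":-1}
  ]
}}

```text
clock: 8.4
tool_pos: [0.5751, -0.0198, 0.0832]
eef_rot: [1.0, -0.024, 0.0, -0.0]
contact_force: [0.5, 0.5, 1.8]
opening: 0.28
```

Emit:
{"fn": "play_rows", "kwargs": {
  "commands": [
    {"delta_rot":[0,0,0],"travel":[0,0,0],"gripper":-0.1},
    {"delta_rot":[0,0,0],"travel":[0,0,0],"gripper":-0.1},
    {"delta_rot":[0,0,0],"travel":[0,0,0],"gripper":-0.1},
    {"delta_rot":[0,0,0],"travel":[0,0,-0.1],"gripper":-0.1},
    {"delta_rot":[0,0,0],"travel":[0,0,-0.3],"gripper":-0.1},
    {"delta_rot":[0,0,0],"travel":[0,0,-0.6],"gripper":-0.1},
    {"delta_rot":[0,0,0],"travel":[0,0,-0.9],"gripper":-0.1},
    {"delta_rot":[0,0,0],"travel":[-0.3,0,-0.9],"gripper":-1},
    {"delta_rot":[0,0,0],"travel":[-0.7,0,-0.9],"gripper":-1},
    {"delta_rot":[0,0,0],"travel":[-1,0,-0.9],"gripper":-1},
    {"delta_rot":[0,0,0],"travel":[-1,0,-0.9],"gripper":-1}
  ]
}}

```text
clock: 9.78
tool_pos: [0.4209, -0.0128, 0.2186]
eef_rot: [1.0, -0.024, -0.002, 0.0]
contact_force: [0.9, -0.3, 0.0]
opening: 0.02
```

```bash
python3 - <<'E'
from h import *
np.set_printoptions(suppress=True,precision=4)
state(); s=snap('wrist')
P,U=cloud(s)
for z0,z1 in((.07,.087),(.093,.106)):
    m=(np.hypot(P[:,0]-.576,P[:,1]+.02)<.035)&(P[:,2]>z0)&(P[:,2]<z1)
    if m.sum()<5: print('none'); continue
    c,rad=cv2.minEnclosingCircle(P[m][:,:2].astype(np.float32)); print(m.sum(),c,rad,P[m].mean(0),P[m].std(0))
C=s['color'][U[:,1],U[:,0]].astype(int); m=(abs(P[:,2]-.13)<.008)&(P[:,0]<.49)&(C[:,0]-C[:,2]>40); print('lip',m.sum(),P[m].mean(0) if m.any() else '',P[m].min(0) if m.any() else '')
t=snap('top'); 
for n,z in (('tongue_hole',.102),('tray_lip',.13)):
    for d in viewer.pinpoint('wrist',n)[:1]: print(n,round(d['conf'],2),np.round(d['at']),onz(s,d['at'],z)[0])
cv2.imwrite('pics/w3.png',s['color'][:,:,::-1])
E
```

```text
t 9.775 p [ 0.4209 -0.0128  0.2186] R [[0.999, -0.048, -0.003], [-0.048, -0.999, -0.0], [-0.003, 0.001, -1.0]] F [ 0.9 -0.3  0. ] op 0.019706073178705825
1549 (0.5622720122337341, -0.018764495849609375) 0.026596540585160255 [ 0.5549 -0.0185  0.0778] [0.0048 0.0125 0.0015]
none
lip 1085 [ 0.4579 -0.0131  0.1293] [ 0.4527 -0.0382  0.122 ]
tongue_hole 0.73 [276.   2.] [ 0.5551 -0.0181  0.102 ]
tray_lip 0.75 [276. 167.] [ 0.4541 -0.0137  0.13  ]
```

View pics/w3.png

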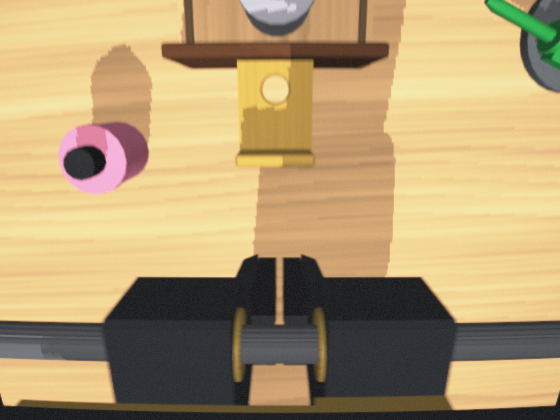

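The caddy stands in the tray. The lip is at (276,158) and the tongue hole at (275,89), with the shut fingers in line behind them. Next I lower the fingers in front of the lip and push.

Emit:
{"fn": "play_rows", "kwargs": {
  "commands": [
    {"delta_rot":[0,0,0],"travel":[-0.03,0,0.3],"gripper":-1},
    {"delta_rot":[0,0,0],"travel":[-0.03,0,0.6],"gripper":-1},
    {"delta_rot":[0,0,0],"travel":[-0.03,0,0.72],"gripper":-1},
    {"delta_rot":[0,0,0],"travel":[0.03,0,0.72],"gripper":-1},
    {"delta_rot":[0,0,0],"travel":[0.1,0,0.72],"gripper":-1},
    {"delta_rot":[0,0,0],"travel":[0.16,0,0.72],"gripper":-1},
    {"delta_rot":[0,0,0],"travel":[0.22,0,0.72],"gripper":-1},
    {"delta_rot":[0,0,0],"travel":[0.28,0,0.72],"gripper":-1},
    {"delta_rot":[0,0,0],"travel":[0.35,0,0.72],"gripper":-1},
    {"delta_rot":[0,0,0],"travel":[0.42,0,0.72],"gripper":-1}
  ]
}}

```text
clock: 11.22
tool_pos: [0.4886, -0.0156, 0.1099]
eef_rot: [1.0, -0.024, 0.0, 0.0]
contact_force: [-2.1, 0.6, 2.5]
opening: 0.002
```

Emit:
{"fn": "play_rows", "kwargs": {
  "commands": [
    {"delta_rot":[0,0,0],"travel":[0.06,0,0],"gripper":-1},
    {"delta_rot":[0,0,0],"travel":[0.13,0,0],"gripper":-1},
    {"delta_rot":[0,0,0],"travel":[0.2,0,0],"gripper":-1},
    {"delta_rot":[0,0,0],"travel":[0.27,0,0],"gripper":-1},
    {"delta_rot":[0,0,0],"travel":[0.34,0,0],"gripper":-1},
    {"delta_rot":[0,0,0],"travel":[0.41,0,0],"gripper":-1},
    {"delta_rot":[0,0,0],"travel":[0.47,0,0],"gripper":-1},
    {"delta_rot":[0,0,0],"travel":[0.5,0,0],"gripper":-1}
  ]
}}

```text
clock: 12.22
tool_pos: [0.5636, -0.0192, 0.1097]
eef_rot: [1.0, -0.024, 0.0, -0.0]
contact_force: [-2.5, 0.4, 1.7]
opening: 0.007
```

Emit:
{"fn": "play_rows", "kwargs": {
  "commands": [
    {"delta_rot":[0,0,0],"travel":[0.03,0,0],"gripper":-1},
    {"delta_rot":[0,0,0],"travel":[0.06,0,0],"gripper":-1},
    {"delta_rot":[0,0,0],"travel":[0.08,0,0],"gripper":-1},
    {"delta_rot":[0,0,0],"travel":[0.08,0,0],"gripper":-1}
  ]
}}

```text
clock: 12.72
tool_pos: [0.5755, -0.0199, 0.1097]
eef_rot: [1.0, -0.024, 0.001, 0.0]
contact_force: [-0.1, 0.1, -0.8]
opening: 0.005
```

Emit:
{"fn": "play_rows", "kwargs": {
  "commands": [
    {"delta_rot":[0,0,0],"travel":[0.015,0,0],"gripper":-1},
    {"delta_rot":[0,0,0],"travel":[0.03,0,0],"gripper":-1},
    {"delta_rot":[0,0,0],"travel":[0.03,0,0],"gripper":-1}
  ]
}}

```text
clock: 13.1
tool_pos: [0.5767, -0.0201, 0.1096]
eef_rot: [1.0, -0.024, -0.003, 0.0]
contact_force: [-6.6, 1.3, 5.0]
opening: 0.008
```

Emit:
{"fn": "play_rows", "kwargs": {
  "commands": [
    {"delta_rot":[0,0,0],"travel":[0.03,0,0],"gripper":-1},
    {"delta_rot":[0,0,0],"travel":[0.03,0,0],"gripper":-1}
  ]
}}

```text
clock: 13.35
tool_pos: [0.5767, -0.0201, 0.1093]
eef_rot: [1.0, -0.024, -0.007, 0.0]
contact_force: [-15.0, 2.2, 12.1]
opening: 0.01
```

Emit:
{"fn": "play_rows", "kwargs": {
  "commands": [
    {"delta_rot":[0,0,0],"travel":[-0.1,0,0],"gripper":-1},
    {"delta_rot":[0,0,0],"travel":[-0.15,0,-0.2],"gripper":-1},
    {"delta_rot":[0,0,0],"travel":[-0.2,0,-0.6],"gripper":-1},
    {"delta_rot":[0,0,0],"travel":[-0.25,0.2,-1],"gripper":-1},
    {"delta_rot":[0,0,0],"travel":[-0.25,0.2,-1],"gripper":-1},
    {"delta_rot":[0,0,0],"travel":[-0.25,0.2,-1],"gripper":-1}
  ]
}}

```text
clock: 14.1
tool_pos: [0.5452, -0.0485, 0.2598]
eef_rot: [1.0, -0.025, 0.001, -0.0]
contact_force: [0.2, 0.0, -1.2]
opening: 0.002
```

```bash
python3 - <<'E'
from h import *
np.set_printoptions(suppress=True,precision=4)
state(); s=snap('wrist')
P,U=cloud(s); C=s['color'][U[:,1],U[:,0]].astype(int)
e=np.array([.636,-.0215])
for n in('eyelet','tongue_hole','tray_lip'):
    for d in viewer.pinpoint('wrist',n)[:1]: print(n,round(d['conf'],2),np.round(d['at'],1),onz(s,d['at'],dict(eyelet=.122,tongue_hole=.102,tray_lip=.13)[n])[0])
m=(np.hypot(P[:,0]-e[0],P[:,1]-e[1])<.011)
print('in-hole z histogram',np.histogram(P[m][:,2],[-.02,.02,.09,.098,.105,.111,.118,.13]))
h=m&(P[:,2]<.110); u=U[h]; print('hole px',u.mean(0),h.sum(),onz(s,[u.mean(0)],.118))
cv2.imwrite('pics/w4.png',cv2.resize(s['color'][:,:,::-1][0:240,120:440],(800,600),interpolation=cv2.INTER_CUBIC))
E
```

```text
t 14.1 p [ 0.5452 -0.0485  0.2598] R [[0.999, -0.049, 0.001], [-0.049, -0.999, 0.0], [0.001, -0.0, -1.0]] F [ 0.2  0.  -1.2] op 0.0023095761612055483
eyelet 0.82 [232.7  76.3] [ 0.6377 -0.0208  0.122 ]
tongue_hole 0.71 [236.4  81.1] [ 0.6355 -0.0211  0.102 ]
tray_lip 0.64 [236.3 144.2] [ 0.59   -0.0206  0.13  ]
in-hole z histogram (array([ 69,   0,  23,  31,   0,  22, 396]), array([-0.02 ,  0.02 ,  0.09 ,  0.098,  0.105,  0.111,  0.118,  0.13 ]))
hole px [235.1545  79.439 ] 123 [[ 0.6357 -0.022   0.118 ]]
```

View pics/w4.png

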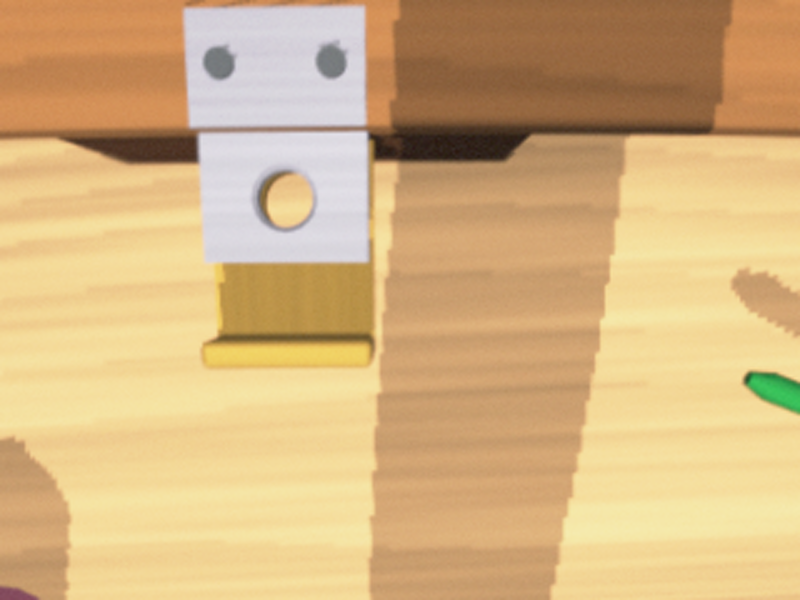

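The tray is shut: it hit a hard stop at 15 N and the tongue hole lines up under the eyelet hole (crop px 285,199). Next is the red pin.

Emit:
{"fn": "play_rows", "kwargs": {
  "commands": [
    {"delta_rot":[0,0,0],"travel":[-0.3,0.8,-0.2],"gripper":0.3},
    {"delta_rot":[0,0,0.05],"travel":[-0.4,1,-0.2],"gripper":0.3},
    {"delta_rot":[0,0,0.096],"travel":[-0.53,1,-0.2],"gripper":0.3},
    {"delta_rot":[0,0,0.096],"travel":[-0.53,1,-0.2],"gripper":0.3}
  ]
}}

```text
clock: 14.8
tool_pos: [0.455, -0.1976, 0.2893]
eef_rot: [0.984, -0.178, -0.001, 0.001]
contact_force: [1.0, 1.3, -0.9]
opening: 0.437
```

Emit:
{"fn": "play_rows", "kwargs": {
  "commands": [
    {"delta_rot":[0,0,0],"travel":[-0.25,0.33,0],"gripper":0.3},
    {"delta_rot":[0,0,0],"travel":[-0.25,0.33,0],"gripper":0.3},
    {"delta_rot":[0,0,0],"travel":[-0.25,0.33,0],"gripper":0.3}
  ]
}}

```text
clock: 15.18
tool_pos: [0.4069, -0.227, 0.2892]
eef_rot: [0.985, -0.173, -0.0, -0.0]
contact_force: [0.0, 0.0, -0.3]
opening: 0.651
```

```bash
python3 - <<'E'
from h import *
np.set_printoptions(suppress=True,precision=4)
state(); s=snap('wrist')
P,U=cloud(s); C=s['color'][U[:,1],U[:,0]].astype(int)
for n in('hook_seat','pin_grip','pin'):
    for d in viewer.pinpoint('wrist',n)[:2]: print(n,round(d['conf'],2),np.round(d['at'],1),world(s,d['at'])[0])
near=(np.hypot(P[:,0]-.50,P[:,1]+.272)<.12)
red=near&(C[:,0]>1.6*C[:,1]+20)&(C[:,0]>2*C[:,2])&(P[:,2]>.12)&(P[:,2]<.21)
top=red&(P[:,2]>.187); r_=cv2.minAreaRect((P[top][:,:2]*1000).astype(np.float32)); print('red top',top.sum(),P[top].mean(0),r_)
arm=near&~red&(P[:,2]>.172)&(P[:,2]<.205); g=P[arm]; c=g.mean(0); w=np.linalg.svd(g[:,:2]-c[:2],full_matrices=False)[2][0]; w*=np.sign(w[0]); t=(g[:,:2]-c[:2])@w; print('arm',arm.sum(),np.degrees(np.arctan2(w[1],w[0])),c[:2]+w*t.min(),c[:2]+w*t.max(),c)
cv2.imwrite('pics/w5.png',s['color'][:,:,::-1])
E
```

```text
t 15.175 p [ 0.4069 -0.227   0.2892] R [[0.94, -0.341, 0.0], [-0.341, -0.94, 0.001], [-0.0, -0.001, -1.0]] F [ 0.   0.  -0.3] op 0.6512219841642073
hook_seat 0.72 [300.8  49.9] [ 0.475  -0.2521  0.4354]
pin_grip 0.83 [296.3  52.7] [ 0.4991 -0.2719  0.1933]
pin_grip 0.67 [287.3  42.1] [ 0.5066 -0.2688  0.1932]
pin 0.85 [256.6  43.7] [ 0.5366 -0.2506  0.0322]
pin 0.73 [293.6  54.3] [ 0.499  -0.2702  0.1912]
red top 1474 [ 0.5008 -0.2758  0.1921] ((500.88677978515625, -275.9476013183594), (35.62627029418945, 14.223603248596191), 69.01868438720703)
arm 1234 -21.01187054412762 [ 0.4577 -0.2592] [ 0.5283 -0.2864] [ 0.493  -0.2728  0.1847]
```

View pics/w5.png

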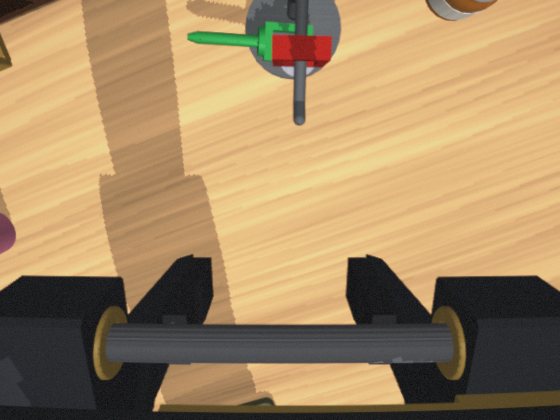

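```bash
python3 - <<'E'
from h import *
np.set_printoptions(suppress=True,precision=4)
s=snap('scene'); w=snap('wrist')
for s_ in (s,w):
    P,U=cloud(s_); C=s_['color'][U[:,1],U[:,0]].astype(int)
    g=(C[:,1]>1.6*C[:,0])&(C[:,1]>1.6*C[:,2])&(C[:,1]>60)&(P[:,0]<.62)&(P[:,0]>.4)&(P[:,2]<.22); q=P[g]; print(len(q),q.min(0),q.max(0),q.mean(0),U[g].min(0),U[g].max(0))
    for z0 in np.arange(0,.2,.02):
        k=(q[:,2]>=z0-.005)&(q[:,2]<z0+.015)
        if k.sum()>3: print(' z',round(z0,2),k.sum(),q[k].mean(0))
a=s['color'][:,:,::-1][190:310,130:290]; b=cv2.imread('pics/scene0.png')[190:310,130:290]
cv2.imwrite('pics/cmp.png',cv2.resize(np.hstack([b,a]),(800,300),interpolation=cv2.INTER_CUBIC))
E
```

```text
13 [ 0.5209 -0.2547  0.033 ] [ 0.5665 -0.192   0.0433] [ 0.5525 -0.2152  0.0383] [199 255] [224 262]
 z 0.04 10 [ 0.5567 -0.2093  0.0396]
1480 [ 0.5129 -0.309   0.0126] [ 0.5668 -0.189   0.1815] [ 0.5443 -0.245   0.0355] [188  22] [312  60]
 z 0.02 811 [ 0.5391 -0.2621  0.032 ]
 z 0.04 659 [ 0.551  -0.2235  0.0382]
 z 0.18 8 [ 0.515  -0.2768  0.1806]
```

View pics/cmp.png

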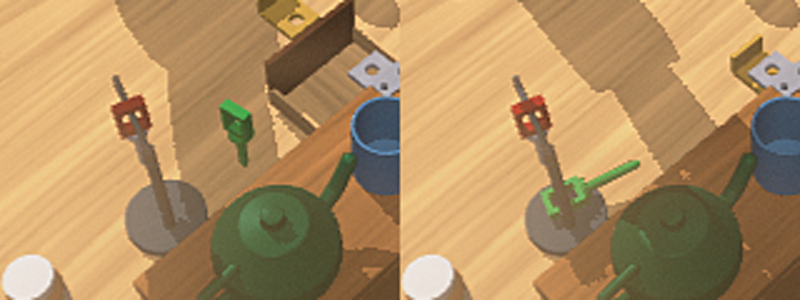

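The steel hook carries the red pin, its frame at wrist px (300,50). The green look-alike has fallen over since the first picture and now lies across the hook's foot, below the red pin. I check first whether the fall predates my moves near it.

```bash
python3 - <<'E'
from h import *
np.set_printoptions(suppress=True,precision=4)
w=snap('wrist'); st=r.get_state(); Rt=R.from_quat(st['eef_rot']).as_matrix(); p=np.array(st['tool_pos'])
A=Rt.T@att(w); o=Rt.T@(np.array(w['origin'])-p)
for f,pos,q in(('w2',[.5542,-.0185,.2137],-2.8),('w3',[.4209,-.0128,.2186],-2.75)):
    R2=np.array([[np.cos(np.radians(q)),np.sin(np.radians(q)),0],[np.sin(np.radians(q)),-np.cos(np.radians(q)),0],[0,0,-1]])
    s=dict(w); s['origin']=R2@o+pos; s['attitude']=R2@A
    im=cv2.imread(f'pics/{f}.png').astype(int); v,u=np.nonzero((im[:,:,1]>1.6*im[:,:,0])&(im[:,:,1]>1.6*im[:,:,2])&(im[:,:,1]>60))
    px=np.c_[u,v]; W=onz(s,px,.04); print(f,len(px),W.min(0),W.max(0))
E
```

```text
w2 3252 [ 0.5073 -0.2379  0.04  ] [ 0.5669 -0.1556  0.04  ]
w3 1664 [ 0.5141 -0.2543  0.04  ] [ 0.5676 -0.186   0.04  ]
```

Emit:
{"fn": "play_rows", "kwargs": {
  "commands": [
    {"delta_rot":[0,0,0.006],"travel":[0.35,0.09,0],"gripper":0.6},
    {"delta_rot":[0,0,0.006],"travel":[0.7,0.09,0],"gripper":0.6},
    {"delta_rot":[0,0,0.006],"travel":[0.7,0.09,0.15],"gripper":0.6},
    {"delta_rot":[0,0,0.006],"travel":[0.7,0.09,0.4],"gripper":0.6},
    {"delta_rot":[0,0,0.006],"travel":[0.7,0.09,0.4],"gripper":0.6}
  ]
}}

```text
clock: 16.15
tool_pos: [0.4984, -0.2755, 0.2274]
eef_rot: [0.983, -0.183, -0.003, -0.001]
contact_force: [-0.6, -0.8, 0.4]
opening: 0.799
```

The saved pictures show the green pin upright at t=6.9 s and fallen by t=9.8 s. The gripper was about 6 cm or more from it then and no contact force showed. I leave it alone and will report it. Next, the red pin.

Emit:
{"fn": "play_rows", "kwargs": {
  "commands": [
    {"delta_rot":[0,0,0],"travel":[0.015,0,0.15],"gripper":0.6},
    {"delta_rot":[0,0,0],"travel":[0.015,0,0.3],"gripper":0.6},
    {"delta_rot":[0,0,0],"travel":[0.015,0,0.42],"gripper":0.6},
    {"delta_rot":[0,0,0],"travel":[0.015,0,0.5],"gripper":0.6},
    {"delta_rot":[0,0,0],"travel":[0.015,0,0.5],"gripper":0.6},
    {"delta_rot":[0,0,0],"travel":[0.015,0,0.5],"gripper":0},
    {"delta_rot":[0,0,0],"travel":[0.015,0,0.5],"gripper":-0.2},
    {"delta_rot":[0,0,0],"travel":[0.015,0,0.5],"gripper":-1},
    {"delta_rot":[0,0,0],"travel":[0.015,0,0.5],"gripper":-1},
    {"delta_rot":[0,0,0],"travel":[0.015,0,0.5],"gripper":-1},
    {"delta_rot":[0,0,0],"travel":[0.015,0,0.5],"gripper":-1}
  ],
  "force": 40
}}

```text
clock: 17.52
tool_pos: [0.5022, -0.2776, 0.1549]
eef_rot: [0.983, -0.183, 0.0, 0.0]
contact_force: [-0.2, 1.3, 3.1]
opening: 0.405
```

Emit:
{"fn": "play_rows", "kwargs": {
  "commands": [
    {"delta_rot":[0,0,0],"travel":[0,0,-0.06],"gripper":-1},
    {"delta_rot":[0,0,0],"travel":[0,0,-0.113],"gripper":-1},
    {"delta_rot":[0,0,0],"travel":[0,0,-0.113],"gripper":-1}
  ]
}}

```text
clock: 17.9
tool_pos: [0.5025, -0.2778, 0.1725]
eef_rot: [0.983, -0.183, 0.001, 0.0]
contact_force: [-1.1, -0.8, -0.7]
opening: 0.402
```

Emit:
{"fn": "play_rows", "kwargs": {
  "commands": [
    {"delta_rot":[0,0,0],"travel":[-0.1,0,0],"gripper":-1},
    {"delta_rot":[0,0,0],"travel":[-0.25,0,0],"gripper":-1},
    {"delta_rot":[0,0,0],"travel":[-0.4,0,0],"gripper":-1},
    {"delta_rot":[0,0,0],"travel":[-0.55,0,0],"gripper":-1},
    {"delta_rot":[0,0,0],"travel":[-0.6,0,0],"gripper":-1},
    {"delta_rot":[0,0,0],"travel":[-0.6,0,0],"gripper":-1}
  ]
}}

```text
clock: 18.65
tool_pos: [0.4184, -0.2453, 0.1718]
eef_rot: [0.983, -0.184, 0.0, 0.0]
contact_force: [0.5, 0.9, -0.7]
opening: 0.405
```

Emit:
{"fn": "play_rows", "kwargs": {
  "commands": [
    {"delta_rot":[0,0,0],"travel":[0,0,-0.2],"gripper":-1},
    {"delta_rot":[0,0,-0.05],"travel":[0,0,-0.5],"gripper":-1},
    {"delta_rot":[0,0,-0.102],"travel":[0,-0.3,-0.65],"gripper":-1},
    {"delta_rot":[0,0,-0.102],"travel":[0.1,-0.7,-0.65],"gripper":-1},
    {"delta_rot":[0,0,-0.102],"travel":[0.3,-1,-0.65],"gripper":-1},
    {"delta_rot":[0,0,-0.102],"travel":[0.3,-1,-0.65],"gripper":-1}
  ]
}}

```text
clock: 19.4
tool_pos: [0.519, -0.117, 0.2694]
eef_rot: [1.0, -0.02, 0.002, -0.001]
contact_force: [-1.4, -0.5, -1.1]
opening: 0.403
```

```bash
python3 - <<'E'
from h import *
np.set_printoptions(suppress=True,precision=4)
st=state(); p=np.array(st['tool_pos']); Rt=R.from_quat(st['eef_rot']).as_matrix()
for c in('wrist','scene','top'):
    s=snap(c,'p_'+c)
    for n in('pin_tip','pin','pin_grip'):
        for d in viewer.pinpoint(c,n)[:2]: 
            W=world(s,d['at'])[0]; print(c,n,round(d['conf'],2),np.round(d['at'],1),W,'tool',(W-p)@Rt)
    P,U=cloud(s); T=(P-p)@Rt
    m=(abs(T[:,0])<.03)&(abs(T[:,1])<.03)&(T[:,2]>.005)&(T[:,2]<.11)
    for z0 in(.02,.03,.04,.05,.06,.07,.08):
        k=m&(abs(T[:,2]-z0)<.005)
        if k.sum()>3: print(c,z0,k.sum(),'x',np.percentile(T[k][:,0],[5,95]),'y',np.percentile(T[k][:,1],[5,95]))
E
```

```text
t 19.4 p [ 0.519  -0.117   0.2694] R [[0.999, -0.041, 0.005], [-0.041, -0.999, 0.002], [0.005, -0.002, -1.0]] F [-1.4 -0.5 -1.1] op 0.40318045193814445
wrist pin_tip 0.63 [276.9 222.2] [ 0.5225 -0.1166  0.2001] tool [ 0.0031 -0.0004  0.0692]
wrist pin_tip 0.61 [346.3 125.8] [ 0.5658 -0.1921  0.0015] tool [0.0484 0.0737 0.2679]
wrist pin 0.75 [279.9 262.9] [ 0.5238 -0.1184  0.2635] tool [0.0048 0.0012 0.0059]
wrist pin 0.65 [407.5 151.9] [ 0.5397 -0.2489  0.0349] tool [0.0248 0.1314 0.2343]
wrist pin_grip 0.74 [434.2 161. ] [ 0.526  -0.2858  0.0136] tool [0.0126 0.1689 0.2554]
wrist pin_grip 0.58 [278.4 296.9] [ 0.5049 -0.1169  0.2592] tool [-0.0142  0.0005  0.0101]
wrist 0.02 83 x [0.005 0.012] y [-0.0098  0.0127]
wrist 0.04 55 x [0.002  0.0039] y [-0.0018  0.0053]
wrist 0.05 122 x [0.0004 0.0038] y [-0.0035  0.0068]
wrist 0.06 103 x [0.     0.0039] y [-0.0032  0.0067]
wrist 0.07 96 x [-0.0009  0.0038] y [-0.0034  0.0071]
wrist 0.08 17 x [0.001  0.0038] y [-0.0018  0.0066]
scene pin_tip 0.67 [223.5 202.1] [ 0.5171 -0.1249  0.1962] tool [-0.002   0.0081  0.0731]
scene pin_tip 0.48 [22
[... 158 characters left out ...]
in 0.65 [203.7 266. ] [ 0.5476 -0.2589  0.0386] tool [0.0332 0.1411 0.2306]
scene pin_grip 0.7 [219.2 181.8] [ 0.3084  0.0277 -0.0035] tool [-0.2177 -0.1354  0.2721]
scene pin_grip 0.52 [193.4 270.1] [ 0.559  -0.3014  0.0824] tool [0.0464 0.183  0.1868]
scene 0.02 5 x [-0.0035  0.0057] y [0.001  0.0171]
scene 0.03 5 x [-0.0071 -0.0028] y [0.008  0.0111]
scene 0.04 9 x [-0.0076 -0.0019] y [0.0025 0.012 ]
scene 0.05 11 x [-0.0091 -0.0007] y [0.0027 0.0107]
scene 0.06 8 x [-0.0107 -0.0029] y [0.0016 0.0109]
scene 0.07 12 x [-0.0083 -0.0013] y [0.0034 0.0122]
scene 0.08 4 x [-0.006  -0.0041] y [0.0057 0.0106]
top pin_grip 0.6 [373.3 251.3] [ 0.451  -0.1421  0.6936] tool [-0.0649  0.0269 -0.4246]
```

View pics/p_wrist.png

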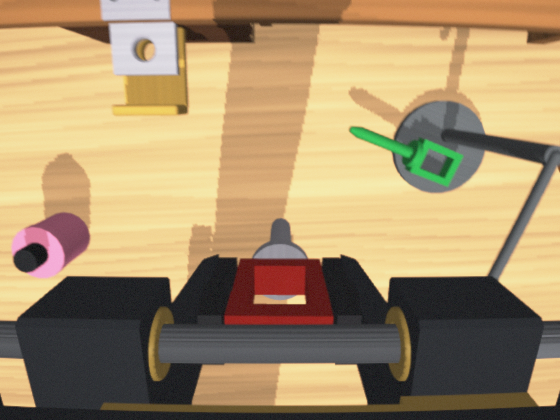

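The red pin is held upright: its shank shows at (280,235), below the collar. The eyelet hole is at (145,50).

Emit:
{"fn": "play_rows", "kwargs": {
  "commands": [
    {"delta_rot":[0,0,0.0017],"travel":[0.3,-0.3,0],"gripper":-1},
    {"delta_rot":[0,0,0.0017],"travel":[0.6,-0.6,0],"gripper":-1},
    {"delta_rot":[0,0,0.0017],"travel":[0.766,-0.675,0],"gripper":-1},
    {"delta_rot":[0,0,0.0017],"travel":[0.766,-0.675,0.2],"gripper":-1},
    {"delta_rot":[0,0,0.0017],"travel":[0.766,-0.675,0.27],"gripper":-1},
    {"delta_rot":[0,0,0.0017],"travel":[0.766,-0.675,0.27],"gripper":-1},
    {"delta_rot":[0,0,0.0017],"travel":[0.766,-0.675,0.27],"gripper":-1}
  ]
}}

```text
clock: 20.88
tool_pos: [0.6343, -0.0263, 0.2298]
eef_rot: [1.0, -0.027, 0.001, 0.0]
contact_force: [0.2, 0.3, -0.6]
opening: 0.404
```

```bash
python3 - <<'E'
from h import *
np.set_printoptions(suppress=True,precision=4)
st=state(); p=np.array(st['tool_pos']); Rt=R.from_quat(st['eef_rot']).as_matrix()
s=snap('wrist'); P,U=cloud(s); T=(P-p)@Rt
m=(abs(T[:,0])<.03)&(abs(T[:,1])<.03)
for z0 in(.03,.04,.05,.06,.07,.08):
    k=m&(abs(T[:,2]-z0)<.005)
    if k.sum()>3: print(z0,k.sum(),'x',np.percentile(T[k][:,0],[5,95]),'y',np.percentile(T[k][:,1],[5,95]))
# plate top & hole
k=m&(abs(P[:,2]-.122)<.003); print('plate pts',k.sum())
for n in('eyelet','pin_tip'):
    for d in viewer.pinpoint('wrist',n)[:2]: print(n,d['conf'],d['at'],(onz(s,d['at'],.122)[0]-p)@Rt)
cv2.imwrite('pics/w7.png',cv2.resize(s['color'][:,:,::-1][140:290,180:380],(800,600),interpolation=cv2.INTER_CUBIC))
E
```

```text
t 20.875 p [ 0.6343 -0.0263  0.2298] R [[0.999, -0.055, 0.002], [-0.055, -0.999, -0.0], [0.002, 0.0, -1.0]] F [ 0.2  0.3 -0.6] op 0.4035549489233902
0.04 54 x [0.0015 0.0039] y [-0.0024  0.0059]
0.05 119 x [0.0003 0.0038] y [-0.0031  0.0065]
0.06 109 x [-0.0003  0.0038] y [-0.0032  0.007 ]
0.07 94 x [-0.0006  0.0038] y [-0.0033  0.0072]
0.08 17 x [0.0011 0.0037] y [-0.0023  0.0071]
plate pts 2539
eyelet 0.85 [274.2, 208.0] [ 0.0012 -0.0024  0.1078]
pin_tip 0.58 [277.8, 221.4] [-0.0087  0.0001  0.1078]
pin_tip 0.58 [447.3, 241.8] [-0.0244  0.1235  0.1077]
```

View pics/w7.png

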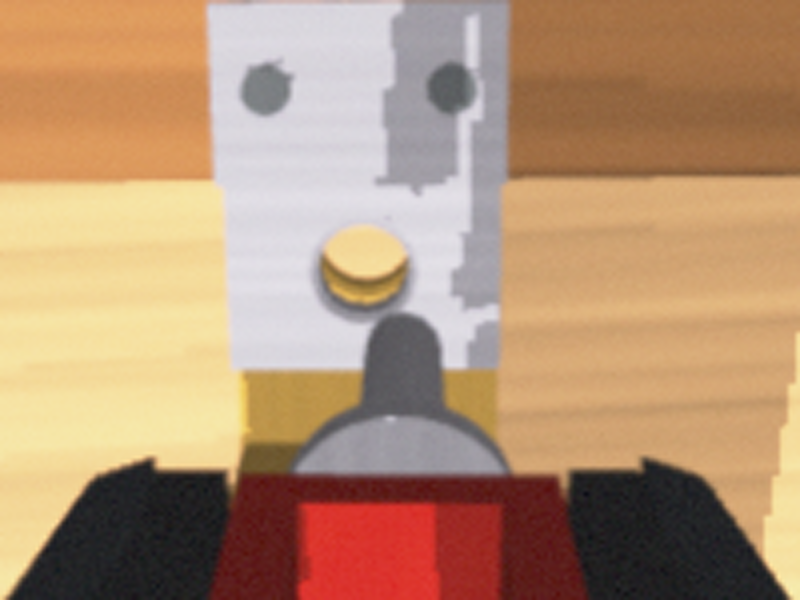

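The hole is at crop (363,268) and the pin tip at (402,318). The pin must move about +4 mm in x and 6.7 mm to the left.

Emit:
{"fn": "play_rows", "kwargs": {
  "commands": [
    {"delta_rot":[0,0,-0.002],"travel":[0.027,-0.045,0],"gripper":-1},
    {"delta_rot":[0,0,-0.002],"travel":[0.027,-0.045,0],"gripper":-1},
    {"delta_rot":[0,0,-0.002],"travel":[0.027,-0.045,0],"gripper":-1},
    {"delta_rot":[0,0,-0.002],"travel":[0.027,-0.045,0],"gripper":-1}
  ]
}}

```text
clock: 21.52
tool_pos: [0.6381, -0.0195, 0.2286]
eef_rot: [1.0, -0.024, -0.0, 0.0]
contact_force: [0.1, -0.7, -0.7]
opening: 0.405
```

```bash
python3 - <<'E'
from h import *
np.set_printoptions(suppress=True,precision=4)
st=state(); p=np.array(st['tool_pos']); Rt=R.from_quat(st['eef_rot']).as_matrix()
s=snap('wrist'); P,U=cloud(s); T=(P-p)@Rt
m=(abs(T[:,0])<.03)&(abs(T[:,1])<.03)&(T[:,2]>.04)&(T[:,2]<.075); print('pin x front',np.percentile(T[m][:,0],95),'y',np.percentile(T[m][:,1],[4,96]))
# plate edges: front edge and sides near hole row
k=(abs(P[:,2]-.122)<.004)&(T[:,0]>-.03)&(T[:,0]<.016)&(abs(T[:,1])<.04); print('plate y ext',np.percentile(T[k][:,1],[.5,99.5]),'front x',np.percentile(T[k][:,0],[.5]))
for d in viewer.pinpoint('wrist','eyelet')[:1]: print(d['conf'],d['at'],(onz(s,d['at'],.122)[0]-p)@Rt)
cv2.imwrite('pics/w8.png',cv2.resize(s['color'][:,:,::-1][140:290,180:380],(800,600),interpolation=cv2.INTER_CUBIC))
E
```

```text
t 21.525 p [ 0.6381 -0.0195  0.2286] R [[0.999, -0.048, -0.0], [-0.048, -0.999, -0.0], [-0.0, 0.0, -1.0]] F [ 0.1 -0.7 -0.7] op 0.404552148511818
pin x front 0.003939805305970315 y [-0.0033  0.007 ]
plate y ext [-0.0217  0.026 ] front x [-0.0193]
0.81 [281.9, 212.0] [-0.0014  0.003   0.1066]
```

View pics/w8.png

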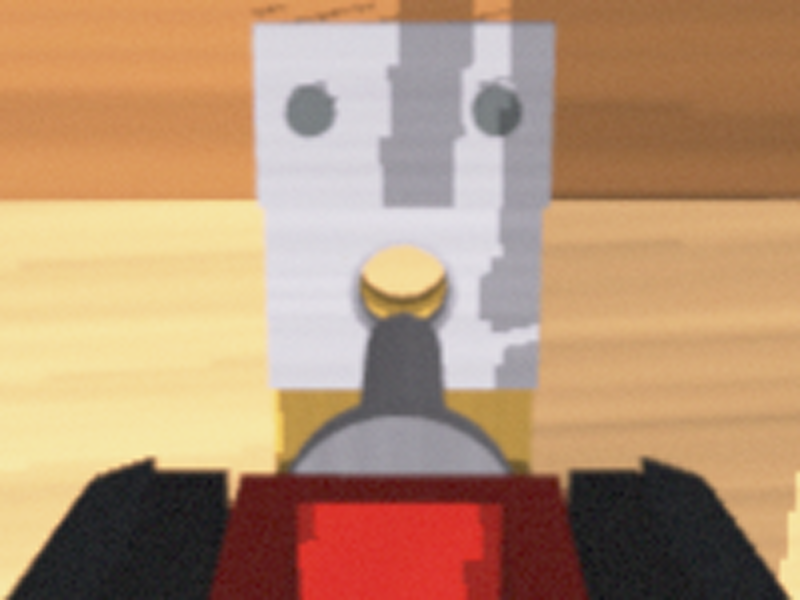

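Sideways the pin (402) and the hole (403) line up, and fore-and-aft they agree within 1 mm. I lower the pin in stages.

Emit:
{"fn": "play_rows", "kwargs": {
  "commands": [
    {"delta_rot":[0,0,0],"travel":[0.004,0,0.07],"gripper":-1},
    {"delta_rot":[0,0,0],"travel":[0.004,0,0.13],"gripper":-1},
    {"delta_rot":[0,0,0],"travel":[0.004,0,0.18],"gripper":-1},
    {"delta_rot":[0,0,0],"travel":[0.004,0,0.23],"gripper":-1},
    {"delta_rot":[0,0,0],"travel":[0.004,0,0.23],"gripper":-1}
  ]
}}

```text
clock: 22.25
tool_pos: [0.6384, -0.0193, 0.1933]
eef_rot: [1.0, -0.024, -0.001, 0.0]
contact_force: [-0.3, 0.0, -0.7]
opening: 0.407
```

Emit:
{"fn": "play_rows", "kwargs": {
  "commands": [
    {"delta_rot":[0,0,0],"travel":[0,0,0.05],"gripper":-1},
    {"delta_rot":[0,0,0],"travel":[0,0,0.1],"gripper":-1},
    {"delta_rot":[0,0,0],"travel":[0,0,0.15],"gripper":-1},
    {"delta_rot":[0,0,0],"travel":[0,0,0.2],"gripper":-1},
    {"delta_rot":[0,0,0],"travel":[0,0,0.2],"gripper":-1}
  ]
}}

```text
clock: 22.88
tool_pos: [0.6383, -0.0193, 0.1633]
eef_rot: [1.0, -0.024, -0.001, 0.0]
contact_force: [0.1, 0.4, -0.6]
opening: 0.402
```

Free through both holes. Remaining travel is about 24 mm.

Emit:
{"fn": "play_rows", "kwargs": {
  "commands": [
    {"delta_rot":[0,0,0],"travel":[0,0,0.05],"gripper":-1},
    {"delta_rot":[0,0,0],"travel":[0,0,0.1],"gripper":-1},
    {"delta_rot":[0,0,0],"travel":[0,0,0.14],"gripper":-1},
    {"delta_rot":[0,0,0],"travel":[0,0,0.15],"gripper":-1},
    {"delta_rot":[0,0,0],"travel":[0,0,0.15],"gripper":-1}
  ]
}}

```text
clock: 23.5
tool_pos: [0.6389, -0.0193, 0.1416]
eef_rot: [1.0, -0.024, 0.0, 0.0]
contact_force: [-0.2, 0.3, -0.7]
opening: 0.403
```

Emit:
{"fn": "play_rows", "kwargs": {
  "commands": [
    {"delta_rot":[0,0,0],"travel":[0,0,0.01],"gripper":-1},
    {"delta_rot":[0,0,0],"travel":[0,0,0.015],"gripper":-1},
    {"delta_rot":[0,0,0],"travel":[0,0,0.015],"gripper":-1}
  ]
}}

```text
clock: 23.88
tool_pos: [0.6388, -0.0194, 0.1395]
eef_rot: [1.0, -0.024, 0.0, 0.0]
contact_force: [-0.4, 1.2, -0.3]
opening: 0.405
```

Emit:
{"fn": "play_rows", "kwargs": {
  "commands": [
    {"delta_rot":[0,0,0],"travel":[0,0,0.01],"gripper":-1},
    {"delta_rot":[0,0,0],"travel":[0,0,0.02],"gripper":-1},
    {"delta_rot":[0,0,0],"travel":[0,0,0.02],"gripper":-1}
  ]
}}

```text
clock: 24.25
tool_pos: [0.6391, -0.0194, 0.139]
eef_rot: [1.0, -0.024, 0.001, -0.0]
contact_force: [-5.1, 0.7, 15.7]
opening: 0.401
```

Emit:
{"fn": "play_rows", "kwargs": {
  "commands": [
    {"delta_rot":[0,0,0],"travel":[0,0,-0.016],"gripper":-1},
    {"delta_rot":[0,0,0],"travel":[0,0,-0.016],"gripper":0.1},
    {"delta_rot":[0,0,0],"travel":[0,0,-0.016],"gripper":0.3},
    {"delta_rot":[0,0,0],"travel":[0,0,-0.016],"gripper":0.3},
    {"delta_rot":[0,0,0],"travel":[0,0,-0.016],"gripper":0.3},
    {"delta_rot":[0,0,0],"travel":[0,0,-0.1],"gripper":0.3},
    {"delta_rot":[0,0,0],"travel":[0,0,-0.3],"gripper":0.3},
    {"delta_rot":[0,0,0],"travel":[0,0,-0.6],"gripper":0.3},
    {"delta_rot":[0,0,0],"travel":[0,0,-1],"gripper":0.3},
    {"delta_rot":[0,0,0],"travel":[-0.4,0,-1],"gripper":0.3},
    {"delta_rot":[0,0,0],"travel":[-0.8,0,-1],"gripper":0.3},
    {"delta_rot":[0,0,0],"travel":[-0.8,0,-1],"gripper":0.3}
  ]
}}

```text
clock: 25.75
tool_pos: [0.5117, -0.014, 0.2863]
eef_rot: [1.0, -0.024, -0.004, 0.0]
contact_force: [0.7, 0.7, 0.5]
opening: 0.649
```

```bash
python3 - <<'E'
from h import *
np.set_printoptions(suppress=True,precision=4)
state(); s=snap('wrist'); P,U=cloud(s); C=s['color'][U[:,1],U[:,0]].astype(int)
near=np.hypot(P[:,0]-.636,P[:,1]+.0217)<.035
red=near&(C[:,0]>1.6*C[:,1]+20)&(C[:,0]>1.8*C[:,2]); q=P[red]; t=q[q[:,2]>q[:,2].max()-.01]; print('red',red.sum(),'zmax',np.percentile(q[:,2],[50,95,99]),t.mean(0),'(expect top .176)')
col=near&~red&(abs(P[:,2]-.128)<.003); print('collar top z pts',col.sum(),P[col].mean(0) if col.any() else '')
for n in('tray_lip',):
    for d in viewer.pinpoint('wrist',n)[:1]: print(n,d['conf'],onz(s,d['at'],.13)[0])
a=s['color'][:,:,::-1]; 
b=snap('scene')['color'][:,:,::-1][140:290,140:340]
cv2.imwrite('pics/w9.png',np.hstack([cv2.resize(a,(400,300)),cv2.resize(b,(400,300),interpolation=cv2.INTER_CUBIC)]))
E
```

```text
t 25.75 p [ 0.5117 -0.014   0.2863] R [[0.999, -0.047, -0.008], [-0.047, -0.999, -0.001], [-0.008, 0.001, -1.0]] F [0.7 0.7 0.5] op 0.6485612963012706
red 1818 zmax [0.1759 0.1773 0.1779] [ 0.6366 -0.0204  0.176 ] (expect top .176)
collar top z pts 299 [ 0.6328 -0.0217  0.1282]
tray_lip 0.69 [ 0.5903 -0.0199  0.13  ]
```

View pics/w9.png

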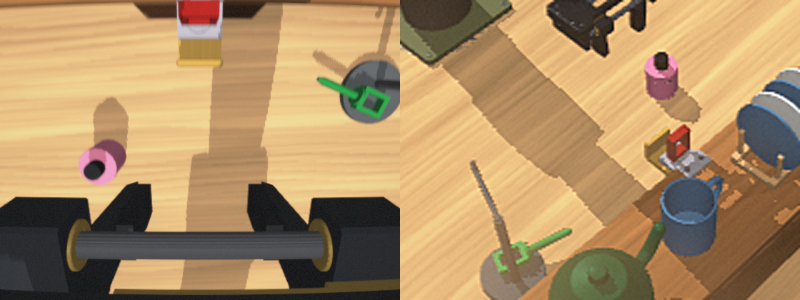

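```bash
python3 -c "
from h import *; print(r.finish_job())"
```

```text
the job is handed in; nothing more can be done
None
```

The main job is done and handed in at about 26 s. The exception is the green look-alike pin, which fell over partway through.

**What I did**
- **Caddy:** I lifted the steel caddy by its knob and stood it upright in the tray. I last saw it standing in the wrist picture before the tray was pushed.
- **Tray:** I pushed the tray by its lip until it hit its stop at 15 N. The tongue hole then lined up under the eyelet hole.
- **Pin:** I took the red pin off the hook and lowered it through the eyelet and tongue without resistance. The collar seated with 16 N; I then let go and moved the gripper clear.

**Last checks**
- **Pin and collar:** the frame top is at 176 mm and the collar top at 128 mm, which matches a collar lying flat on the eyelet.
- **Tray:** the lip has not moved from its shut position.
- **Gripper:** it is touching nothing.

**Not as asked or not checked**
- **Green pin:** it stood upright on its tip at the start and now lies across the hook's foot. It fell between t = 6.9 and 9.8 s, while I was setting the caddy down. By my estimate the gripper was at least 6 cm away, and the readings between moves showed no contact force. I can't say for certain why it fell, and I left it where it lies.
- **Caddy in the shut tray:** I could not see it under the ledge, so that it stayed upright there is inferred from the slow push and the low forces.
- **Bystanders:** the mug, teapot, saucers and pink caddy look untouched in the last picture. I did not measure them again, and the honey jar, sugar bowl and kettle are not in that picture.

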